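# Put the plaques out on the display stand

### The job

Move the four plaster plaques from the pale carrying rack to the dark leaning display stand and set them out by size: the largest next to the tall brass knob, then smaller and smaller, the smallest next to the flat brass disc. Each stands centred at its own brass stud, upright on the ledge and leaning back against the backrest. They are fragile: set them down gently, let none drop or fall over, and leave the tagine and the bowl where they are.

Things in the scene. Friction and masses are not known exactly. Their poses are not given: they have to be found in the camera images.
- plaque_a: The smallest plaque: plaster, round-arched top, 46 mm wide, 98 mm tall, 0.10 kg (+-20 %). 12 mm thick flat slab. Origin: centre of underside; x through its thickness (+x decorated front), y its width, z up its height. Can be pinched by the flat faces at its top. Released upright on the ledge, it tips back onto the backrest by itself.
- plaque_b: The second smallest plaque: plaster, plain rectangle, 60 mm wide, 106 mm tall, 0.14 kg (+-20 %). 12 mm thick flat slab. Origin: centre of underside; x through its thickness (+x decorated front), y its width, z up its height. Can be pinched by the flat faces at its top. Released upright on the ledge, it tips back onto the backrest by itself.
- plaque_c: The second largest plaque: plaster, 74 mm wide up to 84 mm height, then with square shoulders a narrower 46 mm wide head up to 114 mm, 0.17 kg (+-20 %). 12 mm thick flat slab. Origin: centre of underside; x through its thickness (+x decorated front), y its width, z up its height. Can be pinched by the flat faces at its top. Released upright on the ledge, it tips back onto the backrest by itself.
- plaque_d: The largest plaque: plaster, round-arched top (semicircle of radius 44 mm), 88 mm wide, 122 mm tall, 0.23 kg (+-20 %). 12 mm thick flat slab. Origin: centre of underside; x through its thickness (+x decorated front), y its width, z up its height. Can be pinched by the flat faces at its top. Released upright on the ledge, it tips back onto the backrest by itself.
- carry_rack: Pale wooden rack, fixed, turned up to 6 degrees; nearer or farther than the stand. Plank 70 x 400 x 12 mm with two rails along y, 10 mm thick, 30 mm above the plank, 16 mm apart. Plaques start upright between the rails, on the plank, faces square to x, about 96 mm apart, in random order. Origin: centre of underside; y along the row, z up.
- display: Dark wooden stand, fixed, base 80 x 455 x 12 mm. Ledge along y with a backrest (50 mm high, 10 thick) on its -x side, both tilted 12 deg: plaques lean top towards -x. Origin: centre of base underside, z up. A seated plaque's origin is at x 0, z 30 mm, its z axis along (-0.208, 0, 0.978). Brass studs on the backrest mark places y -144, -48, 48, 144 mm. Ledge 32 mm deep, front lip 5 mm high.
- finial: Tall turned brass knob, 70 mm tall, 28 mm widest, fixed on one end of the display stand (y = +212 or -212 mm in the stand's frame, foot at z = 30 mm). It marks the end where the largest plaque belongs. Origin: centre of its foot, z up.
- stub: Flat brass disc, 24 mm across, 10 mm tall, fixed on the other end of the display stand, where the smallest plaque belongs. Origin: centre of its underside, z up.
- tagine: Bystander: small terracotta tagine with conical lid, one piece, 116 mm across, 104 mm tall, loose on the table at the robot's left. Origin: centre of its underside.
- bowl: Bystander: green glazed bowl, 110 mm across, 50 mm tall, loose on the table at the robot's right. Origin: centre of its underside.
Mind the look-alikes: they are no part of the job. What is shaped like the plaque_a but purple or turquoise is not meant. What is shaped like the plaque_d but green is not meant.

How it is judged:
By the outcome, as a careful person would: the job done as asked, in the order asked, and still so for the second after the job is handed in, with the robot touching nothing.
It also fails if it takes over 109 s, if anything falls off the work surface, if the arm or the gripper's body presses on something with over 40 N, if the wrist force passes 120 N, or if a joint passes its speed limit or range.

### The arm

A 6-joint arm with a two-finger parallel gripper is mounted at the origin on the work surface. World frame = base frame: x ahead of the robot, y to its left, z up, the work surface at z = 0. Lengths are in mm, angles in rad, forces in N, time in s.
With the tool pointing down it reaches from about 275 to 825 mm from the base axis. Payload 4.9 kg.
Tool frame: the origin (TCP) lies at the very end of the fingers, on their centre line; the grasp point (between the pads) lies 19 mm behind it; z points along the fingers, y is the line along which they close (so a half turn about z gives the same grasp; the last joint's range is limited). The gripper opens to 85 mm and grips with 20 to 120 N. Pads are 22 mm wide; open, the fingers measure 114 mm over their backs; the gripper's body (76 mm by 85 mm) begins 54 mm behind the grasp point. The pads swing forward as they close: fully open they stand 13 mm farther back than shut.
Start: joints at [-1.414, 0.326, -0.193, 1.052, 0, 1.437], TCP at [157.707, -526.922, 231.281] pointing down, gripper open.
Joint ranges: [-2.65, 2.65], [-0.97, 1.79], [-1.3, 1.35], [-1.93, 2.1], [-1.47, 1.37], [-3.14, 3.14]. Speed limits (rad/s): [2.57, 2.57, 3.14, 3.14, 3.14, 3.14].

### API

Orientations are given as [roll, pitch, yaw] about the fixed x, y, z axes, in that order (R = Rz(yaw) Ry(pitch) Rx(roll)).
In Python, from bench import bot, solve_ik, imaging gives the robot as it stands. Calls block until the motion is done:
- bot.move_ptp(position, orientation): joint-space move of the TCP to a pose.
- bot.movel(position, rot=None, max_speed=150, threshold=None): straight line of the TCP; rot=None keeps the orientation; max_speed is the mean speed in mm/s. With threshold (N) it stops when the force on the tool has changed by that much, and returns True; else False.
- bot.move_j(angles): joint-space move.
- bot.grip(opening, effort=None): opening from 0.0 (shut) to 1.0 (fully open); effort is the grip in N (None keeps the last); returns when the fingers have stopped.
- bot.dwell(seconds).
- solve_ik(position, orientation): joint angles nearest the present ones, or None.
- bot.get_state(): the state.
- imaging.capture(name): name is "scene" or "side" or "wrist"; returns the picture (420x560x3 uint8, blue, green, red); there is no depth.
- imaging.camera_model(name): a dict with "K" (3x3 intrinsics, pixels), "position" and "rotation" of the camera in the world. Camera axes: x right, y up, looking along -z (the intrinsics and any distortion apply to the point x, -y, -z); pixel columns grow to the right and rows downward; lengths in mm; the calibration is good to about 2 mm. A picture is of the moment at which its call begins: read the wrist's pose just before it. camera_model takes no time and is no camera call; for the wrist camera it gives the pose at the moment of the call.
A pose or a line that the arm cannot do raises bot.IKError and nothing moves.
- bot.sign_off(): hands the job in; it is judged then, once.
The state is a dict: "t": time; "qpos": joint angles; "joint_velocities": joint speeds; "effort": joint torques, N m; "tcp_pos": TCP position; "orientation": TCP orientation; "contact_force": force on the tool from outside, world axes, zero at the start; "wrist_torque": the same for the moment, N m; "opening": opening from 0.0 (shut) to 1.0 (fully open); "gripper_force": force on a finger pad.
Only numpy, scipy, OpenCV 4.12 (cv2) and the standard library are available. Lean on these libraries where they do the work, as an engineer would, in place of code of your own. Each camera call takes 0.05 s, during which the arm holds its last target. There are 200 camera calls.

## Working session

There is one attempt and no reset: what is moved stays moved. The work goes in short steps, each a Python script; the robot and the scene stay as the last script left them, time stands still between calls to the robot, and variables do not carry over. Pictures are saved under pics/ and viewed, at most 14 in all, crops included, and the job is handed in when it is done.

```bash
ls; mkdir -p pics; python3 - <<'E'
from bench import bot, imaging
import cv2
for n in ["scene","side"]:
    im=imaging.capture(n); cv2.imwrite(f"pics/{n}0.png",im)
    m=imaging.camera_model(n); print(n,{k:(v.tolist() if hasattr(v,'tolist') else v) for k,v in m.items()})
m=imaging.camera_model("wrist");print(m)
s=bot.get_state();print(s)
E
```

```text
pics
scene {'K': [[426.7569554664464, 0.0, 282.0515521013792], [0.0, 426.7569554664464, 205.78707049306232], [0.0, 0.0, 1.0]], 'position': [1273.4470227135762, 800.4411893368739, 817.9591124185089], 'rotation': [0.9136056843718625, -0.003230754677265857, 2.4877525957451194]}
side {'K': [[530.099743248461, 0.0, 270.7885380262563], [0.0, 530.099743248461, 210.70306115526841], [0.0, 0.0, 1.0]], 'position': [190.7194146407762, -978.1670202618717, 814.9981768882227], 'rotation': [0.9697193655724119, 0.005662935970254912, -0.4302925877782367]}
{'K': array([[293.51094555,   0.        , 279.78544222],
       [  0.        , 293.51094555, 202.13322256],
       [  0.        ,   0.        ,   1.        ]]), 'position': array([ 232.37971484, -504.05410482,  373.19429655]), 'rotation': array([-0.31207157,  0.00193944, -1.2792172 ])}
{'t': 0.1, 'qpos': array([-1.41421120e+00,  3.26884792e-01, -1.93460524e-01,  1.05197592e+00,
        1.48651808e-05,  1.43657570e+00]), 'joint_velocities': array([ 7.25836932e-04, -1.07012253e-03,  3.71042616e-03, -1.08613485e-03,
        1.39846597e-03, -5.55169972e-07]), 'effort': array([ 1.23686190e-03, -4.44238043e+01,  2.63038230e+01,  7.86323362e-03,
       -9.15290116e-06,  1.64388797e-05]), 'tcp_pos': array([ 157.6243847 , -526.40923194,  230.58080369]), 'orientation': array([-3.14008345e+00, -2.18792087e-04,  2.90805581e-01]), 'contact_force': array([ 0.48249732, -0.30534906,  0.435344  ]), 'wrist_torque': array([0.00372766, 0.01253484, 0.0470585 ]), 'gripper_force': 0.0, 'opening': 0.9989802530429791}
```

View pics/scene0.png

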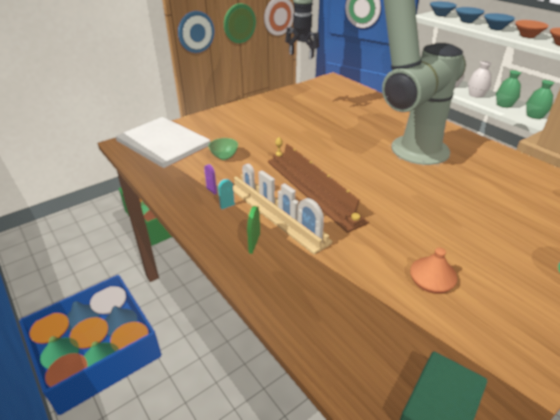

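View pics/side0.png

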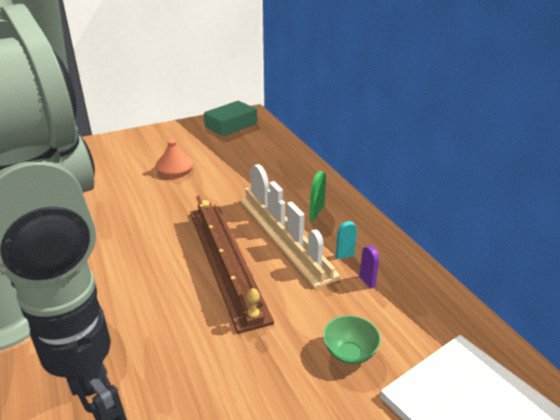

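The finial is at the right end of the stand, at side (253,300) and scene (279,147). The disc is at the far left end, at scene (355,217). The white plaques stand in the rack. The look-alikes are the purple one (side 370,266), the turquoise one (346,240) and the green one (318,195), all loose on the table outside the rack. I'll enlarge to confirm.

```bash
python3 - <<'E'
import cv2,numpy as np
a=cv2.imread("pics/scene0.png")[125:260,200:380]; b=cv2.imread("pics/side0.png")[155:335,180:360]
cv2.imwrite("pics/cs.png",cv2.resize(a,None,fx=4.4,fy=4.4,interpolation=cv2.INTER_CUBIC))
cv2.imwrite("pics/cd.png",cv2.resize(b,None,fx=3.3,fy=3.3,interpolation=cv2.INTER_CUBIC))
E
```

```text
(no output)
```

View pics/cs.png

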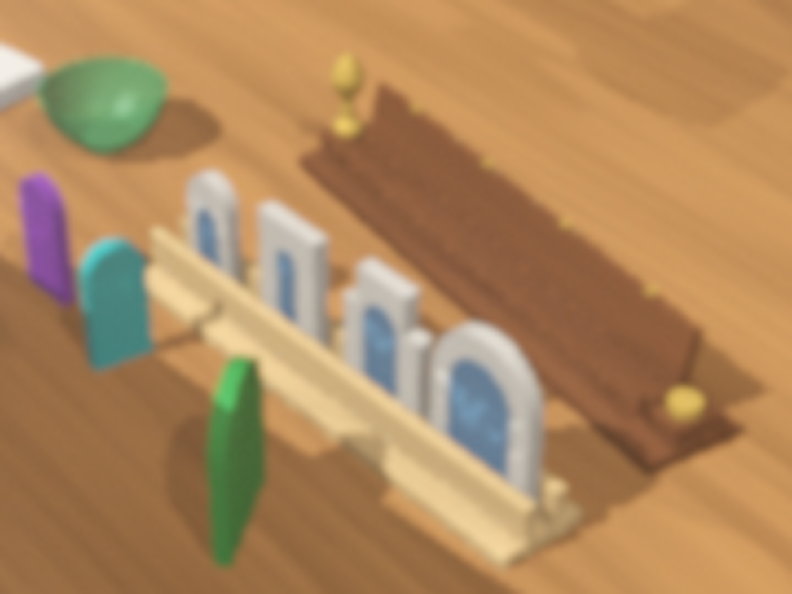

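View pics/cd.png

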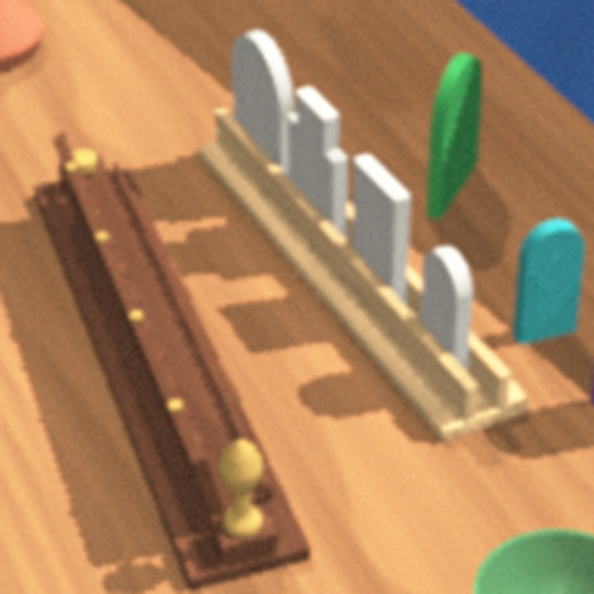

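The crops confirm it. All four white plaques are in the rack, in the order a, b, c, d from the right (-y) end to the left. The purple, turquoise and green pieces stand outside the rack, so they are not meant. The target order from the finial (-y) is d, c, b, a, which is exactly reversed. Next I'll fit the rack and stand poses from these points.

```bash
cat > h.py <<'E'
from bench import bot, imaging, solve_ik
import numpy as np, cv2
from scipy.spatial.transform import Rotation as R
def proj(P,m):
    c=R.from_euler('xyz',m['rotation']).inv().apply(np.atleast_2d(P)-m['position'])
    return np.c_[m['K'][0][0]*c[:,0]/-c[:,2]+m['K'][0][2], m['K'][1][1]*-c[:,1]/-c[:,2]+m['K'][1][2]]
def loc(p,L):
    x,y,w=p; L=np.atleast_2d(np.array(L,float)); c,s=np.cos(w),np.sin(w)
    return np.c_[x+c*L[:,0]-s*L[:,1], y+s*L[:,0]+c*L[:,1], L[:,2]]
E
cat > fit.py <<'E'
from h import *
from scipy.optimize import least_squares
M={n:imaging.camera_model(n) for n in("scene","side")}
S=lambda u,v:("scene",200+u/4.4,125+v/4.4)
D=lambda u,v:("side",180+u/3.3,155+v/3.3)
disp=[((0,-212,100),S(347,55)),((40,-227.5,12),S(303,160)),((40,227.5,12),S(650,460)),((-40,227.5,12),S(740,428)),
((40,-227.5,12),D(308,550)),((-40,-227.5,12),D(190,580)),((-40,227.5,12),D(40,195)),((0,-212,100),D(242,440))]
rack=[((35,200,12),S(508,558)),((-35,200,12),S(580,515)),((35,-200,12),S(148,272)),((18,-200,42),S(155,230)),
((-35,-200,12),D(447,432)),((35,-200,12),D(525,400)),((-35,200,12),D(205,152)),((-18,-200,42),D(470,385)),((-18,200,42),D(222,113))]
pl=[(0,(0,0,110),S(213,171)),(0,(0,0,110),D(448,247)),(1,(6,-30,118),S(262,212)),(1,(6,30,118),S(321,245)),(1,(-6,30,118),D(360,158)),(1,(-6,-30,118),D(402,202)),
(2,(6,-23,126),S(360,268)),(2,(6,23,126),S(413,297)),(2,(-6,23,126),D(300,92)),(2,(-6,-23,126),D(330,122)),(3,(0,0,134),S(488,322)),(3,(0,0,134),D(262,30))]
def res(obs,p): return np.array([proj(loc(p,l),M[o[0]])[0]-o[1:] for l,o in obs])
r=least_squares(lambda p:res(disp,p).ravel(),[450,0,0],x_scale=[10,10,.05],loss='soft_l1');print("display",r.x.round(3));print(res(disp,r.x).round(1).tolist())
def rr(q):
    return np.r_[res(rack,q[:3]).ravel(),np.array([proj(loc(q[:3],np.array(l)+[0,q[3+i],0]),M[o[0]])[0]-o[1:] for i,l,o in pl]).ravel()]
r=least_squares(rr,[550,0,0,-144,-48,48,144],x_scale=[10,10,.05,10,10,10,10],loss='soft_l1');print("rack",r.x.round(3));print(rr(r.x).reshape(-1,2).round(1).tolist())
E
python3 fit.py
```

```text
display [ 4.95996e+02 -4.74440e+01 -9.30000e-02]
[[-0.8, -0.9], [-2.4, -1.9], [-1.2, 0.2], [-0.5, -1.8], [0.8, -1.2], [-0.8, -0.5], [-3.0, -3.8], [-1.1, -0.0]]
rack [ 6.67338e+02 -1.63380e+01  4.20000e-02 -1.38303e+02 -5.14580e+01
  4.81790e+01  1.45831e+02]
[[-2.8, -0.2], [-0.9, -1.5], [-4.4, -0.4], [-2.3, -0.3], [-1.4, -1.1], [1.5, -1.1], [-2.1, -3.3], [-1.1, 0.6], [-2.1, -2.1], [-0.8, 1.3], [-0.6, 0.5], [-2.4, -1.8], [-3.4, -0.6], [-1.4, -0.5], [-1.6, -1.0], [-2.0, -1.0], [-3.5, -0.3], [-0.9, -1.3], [-1.4, -1.7], [-0.4, 3.4], [-0.3, 1.0]]
```

```bash
python3 - <<'E'
from h import *
import json
for n,p in (("wd",[430,-45,260]),("wr",[595,-15,270])):
    bot.move_ptp(p,[np.pi,0,0]); bot.dwell(.3)
    m=imaging.camera_model("wrist"); im=imaging.capture("wrist")
    json.dump({k:np.array(v).tolist() for k,v in m.items()},open(n+".json","w"))
    cv2.imwrite(f"pics/{n}.png",im)
    cv2.imwrite(f"pics/{n}x.png",cv2.resize(im,(800,600),interpolation=cv2.INTER_CUBIC))
    s=bot.get_state();print(s['t'],s['tcp_pos'],s['orientation'],m['position'])
E
```

```text
2.45 [430.016307   -45.28197256 259.94932523] [-3.14154065e+00  6.26954531e-05 -6.29406196e-04] [508.04868378 -45.42785958 402.51722259]
3.5083 [594.4754965  -15.33296151 270.58664704] [ 3.14144222e+00 -6.10843529e-04 -6.56085783e-04] [672.2588955  -15.35065147 413.29987318]
```

View pics/wdx.png

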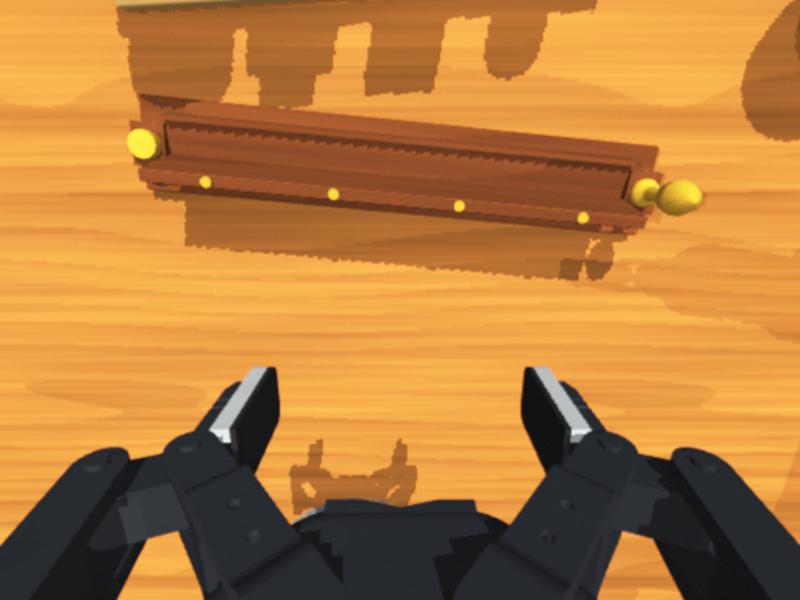

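View pics/wrx.png

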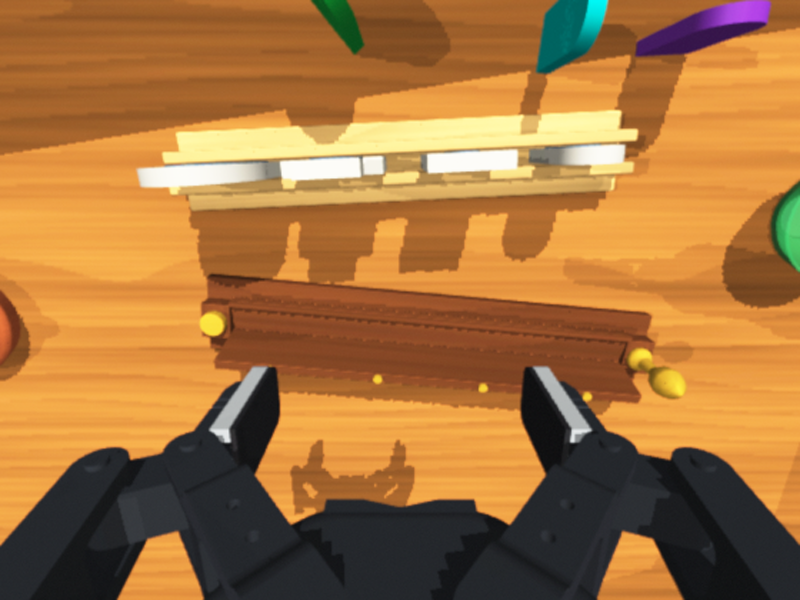

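```bash
cat > fit2.py <<'E'
from h import *
import json
from scipy.optimize import least_squares
W={n:json.load(open(n+".json")) for n in("wd","wr")}
s=1.4286
D=[("wd",(40,227.5,12),(142,95)),("wd",(40,-227.5,12),(658,147)),("wr",(40,227.5,12),(208,276)),("wr",(40,-227.5,12),(651,315)),("wd",(0,212,40),(143,144)),("wr",(0,212,40),(213,324)),("wd",(0,-212,30),(644,192))]
st=[("wd",144,(206,182)),("wd",48,(334,194)),("wd",-48,(459.5,206)),("wd",-144,(583,217.5)),("wr",48,(377.5,379.5)),("wr",-48,(483,388)),("wr",-144,(587,397))]
def e(p,n,l,o): return (proj(loc(p,l),W[n])[0]-np.array(o)/s)
f=lambda q:np.r_[np.array([e(q[:3],*d) for d in D]).ravel(),np.array([e(q[:3],n,(q[3],y,q[4]),o) for n,y,o in st]).ravel(),.1*(q[4]-77)]
r=least_squares(f,[496,-47,-.09,-18,77],x_scale=[10,10,.05,10,10],loss='soft_l1');print("disp",r.x.round(3));print(f(r.x)[:-1].reshape(-1,2).round(1).tolist())
RK=[((35,200,12),(178,134)),((35,-200,12),(620,111)),((-35,200,12),(190,200)),((-35,-200,12),(613,182)),((18,200,42),(163,153)),((18,-200,42),(637,129))]
t=np.linspace(0,np.pi,60)
def arch(y,w,h): return np.vstack([np.c_[0*t+x,y+w*np.cos(t),0*t+12+h-w+w*np.sin(t)] for x in(-6,6)])
def f(q):
    p=q[:3];ya,yb,yc,yd=q[3:]
    P=lambda L:proj(loc(p,L),W['wr'])
    o=[e(p,'wr',l,o) for l,o in RK]
    u=lambda L:P(L)[:,0]*s
    ex=[u(arch(ya,23,98)).max()-626,u(arch(yd,44,122)).min()-138,
     u([(6,yb+30,118)])[0]-427,u([(6,yb-30,118)])[0]-518,u([(0,yc+23,126)])[0]-281,u([(0,yc-23,126)])[0]-362,u([(0,yc-37,96)])[0]-384]
    v=[P([(0,yb,118)])[0,1]*s-161,P([(0,yc,126)])[0,1]*s-168]
    return np.r_[np.ravel(o),np.array(ex)/s,np.array(v)/s]
r=least_squares(f,[667,-16,.04,-138,-51,48,146],x_scale=[10,10,.05,10,10,10,10],loss='soft_l1');print("rack",r.x.round(3));print(f(r.x).round(1).tolist())
E
python3 fit2.py
```

```text
disp [ 4.95231e+02 -4.55650e+01 -9.30000e-02 -2.12220e+01  7.83600e+01]
[[-2.7, -0.9], [2.1, -0.4], [-1.2, -0.0], [1.6, 0.5], [-0.8, 0.3], [-0.9, 0.9], [-0.8, 0.5], [0.3, 0.0], [0.2, 0.1], [0.3, 0.1], [0.4, 0.3], [0.4, -0.2], [0.3, -0.0], [0.2, -0.3]]
rack [ 6.64837e+02 -1.40780e+01  4.80000e-02 -1.42438e+02 -5.03140e+01
  4.74750e+01  1.41438e+02]
[-2.9, -1.0, 1.7, -1.0, -0.3, 7.8, 0.6, 6.0, -2.1, -0.5, 1.0, -0.6, -0.0, 0.0, 0.5, -0.4, 7.1, -0.9, -0.3, 0.3, 0.7]
```

```bash
cat >> h.py <<'E'
DISP=(495.2,-45.6,-.093); RACK=(664.8,-14.1,.048)
H=dict(a=98,b=106,c=114,d=122); YR=dict(a=-142.4,b=-50.3,c=47.5,d=141.4); YD=dict(a=144,b=48,c=-48,d=-144)
def rpy(yaw,tilt):  # tool frame for a plaque axis leaning back by tilt
    c,s=np.cos(tilt),np.sin(tilt)
    A=np.array([[0,c,s],[1,0,0],[0,s,-c]])
    return (R.from_euler('z',yaw)*R.from_matrix(A)).as_euler('xyz')
DEP=28
def pick(k):
    top=12+H[k]; o=rpy(RACK[2],0); xy=loc(RACK,(0,YR[k],0))[0]
    bot.grip(.5)
    bot.movel(xy+[0,0,top+45],o,max_speed=280)
    hit=bot.movel(xy+[0,0,top-DEP],max_speed=110,threshold=8)
    bot.grip(0,effort=35); s=bot.get_state()
    print(k,'hit',hit,'tcp',s['tcp_pos'].round(1),'want',(xy+[0,0,top-DEP]).round(1),'open',round(s['opening'],3),'gf',s['gripper_force'])
    bot.movel(xy+[0,0,top-DEP+40],max_speed=60)
    bot.movel(xy+[0,0,165+H[k]-DEP],max_speed=200)
    s=bot.get_state();print('lifted open',round(s['opening'],3),s['contact_force'].round(1),'t',s['t'])
U=np.array([-.208,0,.978]);N=np.array([.978,0,.208])
def place(k,dy=0,dn=2):
    o=rpy(DISP[2],np.deg2rad(12)); B=np.array([0,YD[k]+dy,30])+dn*N+(H[k]-DEP)*U
    w=lambda d:loc(DISP,B+d*U)[0]
    bot.movel(w(135),o,max_speed=220)
    bot.movel(w(14),max_speed=150); bot.dwell(.2)
    hit=bot.movel(w(-6),max_speed=14,threshold=3)
    s=bot.get_state();print('place hit',hit,'dz above nominal',(s['tcp_pos']-w(0)).round(1),s['contact_force'].round(1),s['t'])
    return w
def release(w):
    s=bot.get_state(); 
    for g in (.2,.26,.5): bot.grip(g)
    bot.movel(s['tcp_pos']+(w(60)-w(0)),max_speed=130)
    print('t',bot.get_state()['t'])
E
python3 - <<'E'
from h import *
pick('d'); w=place('d')
cv2.imwrite("pics/p1.png",cv2.resize(imaging.capture("side")[120:345,150:450],(800,600),interpolation=cv2.INTER_CUBIC))
E
```

```text
d hit False tcp [658.8 127.2 107. ] want [658.  127.1 106. ] open 0.133 gf 35.60023069381714
lifted open 0.133 [ 0.1 -0.5 -3.5] t 8.4917
place hit True dz above nominal [-0.2  0.1  0.7] [-0.7  0.3  4.9] 12.475
```

View pics/p1.png

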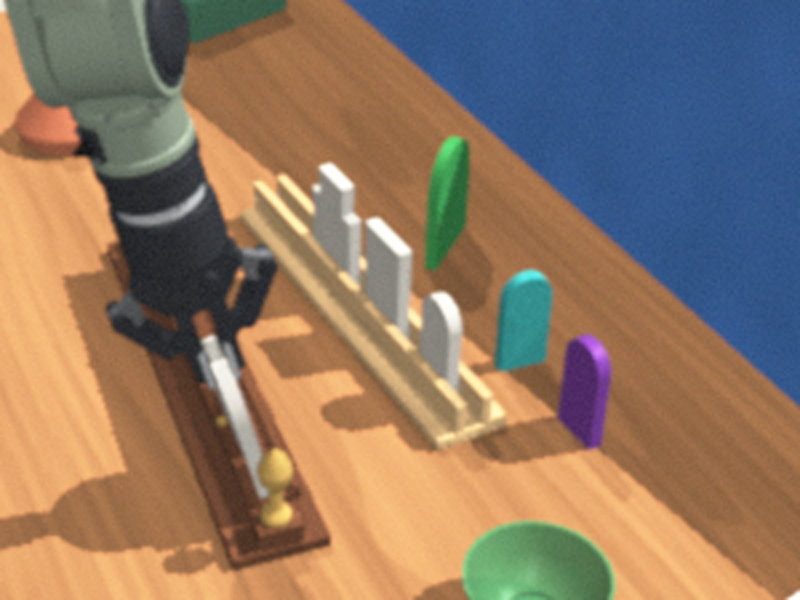

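Plaque d touched the ledge at the nominal height, upright in the grip and next to the finial (side crop about (240,420)). I'll release it and check from the wrist camera.

```bash
python3 - <<'E'
from h import *
import json
D=json.load(open("wd.json"))
o=rpy(DISP[2],np.deg2rad(12)); B=np.array([0,YD['d'],30])+2*N+(122-DEP)*U
w=lambda d:loc(DISP,B+d*U)[0]
release(w)
bot.movel([430,-45,260],[np.pi,0,0],max_speed=250); bot.dwell(.3)
m=imaging.camera_model("wrist"); im=imaging.capture("wrist")
P=[]
for x,y,z in [(-6,-44,78),(-6,44,78),(6,0,122),(-6,-31.1,109.1),(-6,31.1,109.1),(6,-44,0),(6,44,0)]:
    P.append(loc(DISP,np.array([0,-144+y,30])+x*N+z*U)[0])
big=cv2.resize(im,(800,600),interpolation=cv2.INTER_CUBIC)
for p in proj(np.array(P),m): cv2.circle(big,tuple(int(v) for v in p*1.4286),3,(255,0,255),-1)
cv2.imwrite("pics/p2.png",big)
E
```

```text
t 13.9333
```

View pics/p2.png

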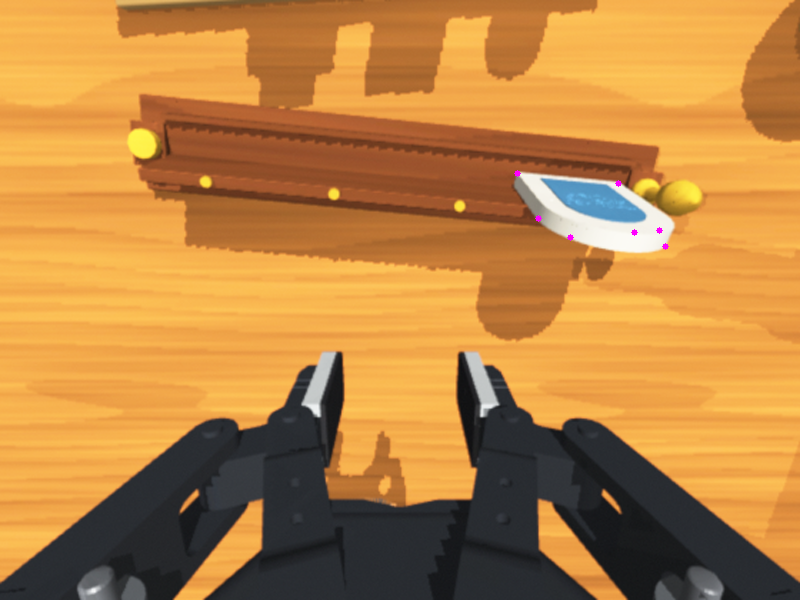

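Plaque d is seated where predicted: its front base corners at (517,174) and (618,183) coincide with the model, centred on the last stud. Next come c, b and a.

```bash
python3 - <<'E'
from h import *
for k in 'cba':
    pick(k)
    if not .08<bot.get_state()['opening']<.2: print('BAD GRIP'); break
    release(place(k))
bot.movel([430,-45,260],[np.pi,0,0],max_speed=250); bot.dwell(.3)
m=imaging.camera_model("wrist"); im=imaging.capture("wrist")
big=cv2.resize(im,(800,600),interpolation=cv2.INTER_CUBIC)
for k,wd in zip('abcd',(46,60,74,88)):
    P=[loc(DISP,np.array([0,YD[k]+s*wd/2,30])+6*N)[0] for s in(-1,1)]
    for p in proj(np.array(P),m): cv2.circle(big,tuple(int(v) for v in p*1.4286),3,(255,0,255),-1)
cv2.imwrite("pics/p3.png",big)
cv2.imwrite("pics/p4.png",cv2.resize(imaging.capture("scene")[110:290,190:430],(800,600),interpolation=cv2.INTER_CUBIC))
print(bot.get_state()['t'])
E
```

```text
c hit False tcp [663.3  33.3  99. ] want [662.5  33.3  98. ] open 0.135 gf 35.84728538990021
lifted open 0.136 [-0.5  0.1 -2.1] t 20.6333
place hit True dz above nominal [-0.2  0.1  0.6] [-0.8  0.4  4.2] 24.0
t 25.4083
b hit False tcp [668.  -64.5  91. ] want [667.2 -64.3  90. ] open 0.133 gf 35.64127564430237
lifted open 0.136 [-0.4 -0.4 -2.7] t 29.2417
place hit True dz above nominal [-0.2  0.   0.6] [-0.4 -0.3  4. ] 32.4917
t 33.9
a hit False tcp [ 672.4 -156.6   83. ] want [ 671.6 -156.3   82. ] open 0.13 gf 35.80085513647646
lifted open 0.136 [-0.2 -0.1 -1.2] t 37.9083
place hit True dz above nominal [-0.2  0.   0.6] [-1.   0.9  4. ] 41.6417
t 43.05
45.0917
```

View pics/p3.png

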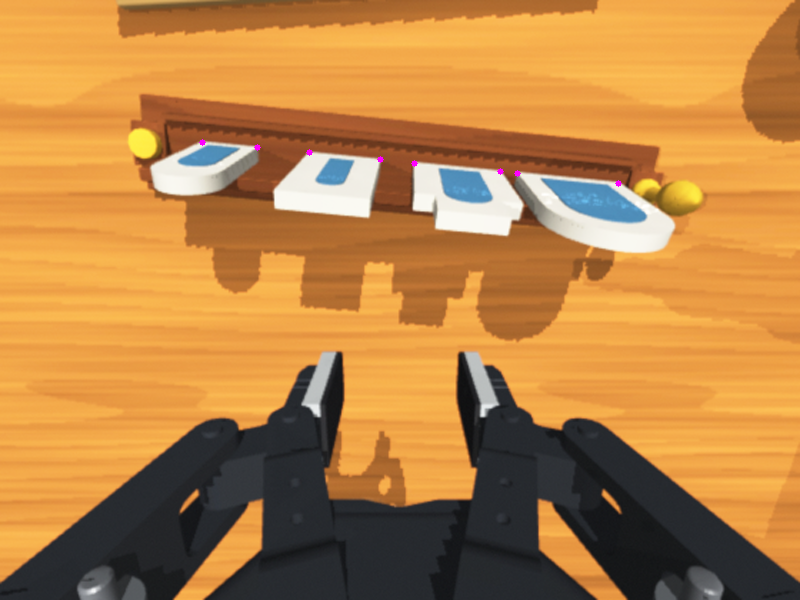

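View pics/p4.png

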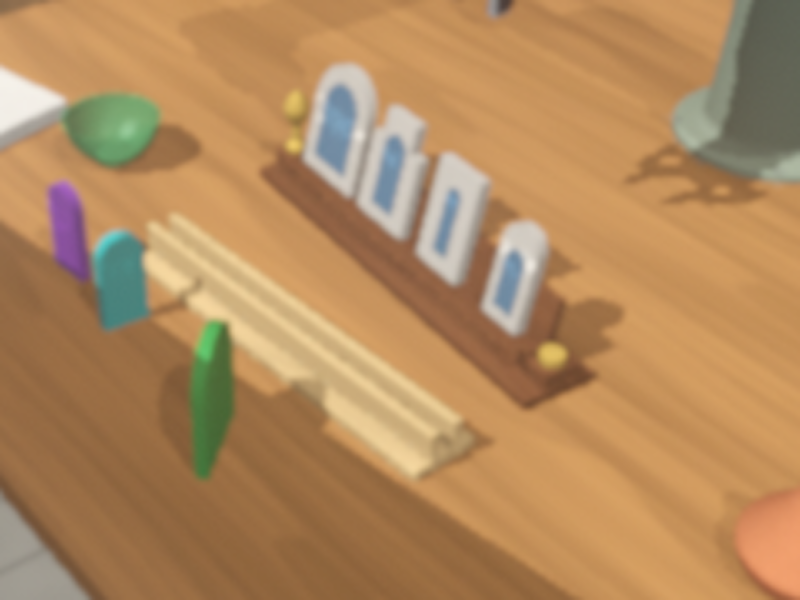

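All four plaques lean in the order d, c, b, a from the finial to the disc. Their base corners match the predicted marks to within about 2 px, and the bystanders are untouched.

```bash
python3 -c "
from bench import bot
print(bot.sign_off())"
```

```text
the job is handed in; nothing more can be done
None
```

All four plaques now lean on the display stand in size order, largest (d) by the finial to smallest (a) by the disc, each at its own stud; I handed the job in at about 45 s, and it returned no verdict.

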